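# Swing the bench magnifier over the ring and clamp it

### The job

Get the bench magnifier ready for inspecting the ring: push its swing arm round with a fingertip until the lens is centred over the brass ring that lies on the steel bench block, as near as the arm allows. Then push the clamp lever on top of the post anticlockwise (seen from above) all the way to its stop, so that the lens stays over the ring. Leave the ring, its block and the other things on the bench where they lie; nothing is to be picked up.

Things in the scene. Friction and masses are not known exactly. Their poses are not given: they have to be found in the camera images.
- pivot (a point): Upright axis of the magnifier stand, 150 mm above the bench. The stand is a dark round foot (96 mm across) with an upright steel post, fixed to the bench. Frame: z up, -x is the stand's front, roughly towards the robot (turned by up to 0.3 rad either way). The swing arm and the clamp lever both turn about this axis.
- lens_arm (a joint): Angle of the swing arm about the upright axis, rad, growing anticlockwise seen from above. At angle a the arm points along (-cos a, -sin a) in the frame of point pivot: 0 = to the stand's front; stops at -1.7 and +1.7. It starts between -0.35 and 0.35, turns with light friction (0.15 N m, about 1.5 N at 0.10 m) and stays where it is left.
- swing_mid (a point): Point in the middle of the swing arm's section, 100 mm from the axis, 150 mm above the bench, a good place to push. The arm is a level aluminium bar 10 mm wide and 16 mm tall (142 to 158 mm above the bench), running from the dark hub on the post (16 mm radius, 137 to 161 mm high) to the lens frame, whose rim begins 126 mm from the axis.
- lens_centre (a point): Centre of the round lens at the end of the swing arm, 168 mm from the axis, 150 mm above the bench. The frame is dark, 84 mm outside diameter, 143 to 157 mm above the bench, with a clear pane.
- clamp_lever (a joint): Angle of the clamp lever about the same axis, rad, growing anticlockwise seen from above: 0 = loose, 1.4 = fully clamped (hard stop). At value b the lever points at the angle b - 0.7 rad from the +x axis of point pivot (away from the robot). It starts at 0 to 0.3, turns with light friction (0.10 N m) and stays where it is left. It does not change the arm's friction.
- lever_ball (a point): Centre of the black ball (18 mm diameter) at the end of the clamp lever, 75 mm from the axis and 186 mm above the bench. The lever is a steel bar 9 mm thick on top of the post, above the swing arm; it rises from 170 mm height at the axis to 186 mm at the ball.
- ring: Plain brass ring lying flat and loose on the middle of the bench block: 26 mm outside diameter, 21 mm inside, 7 mm high; origin at the centre of its underside, 23 mm above the bench. It lies to the left or the right of the stand's front, within 10 mm of the circle that the lens centre sweeps.
- bench_block: Bare steel block 89 x 89 x 23 mm lying loose on the bench with the ring on it; origin at the centre of its underside.
- wax: Flat block of wax 67 x 99 x 21 mm, a bystander lying under the lens's path on the other side from the bench block; origin at the centre of its underside.
- needle_card: Open grey tray of needles, 30 x 70 x 9 mm, a bystander in front of the stand; origin at the centre of its underside.
- beeswax: Lump of beeswax 31 x 46 x 18 mm, a bystander further in front of the stand; origin at the centre of its underside.
- glue_pot: Amber jar with black cap, 42 mm diameter, 54 mm high, a bystander behind the stand; origin at the centre of its underside.
- gum_block: Grey abrasive block 20 x 50 x 12 mm, a bystander behind the stand; origin at the centre of its underside.

How it is judged:
By the outcome, as a careful person would: the job done as asked, in the order asked, and still so for the second after the job is handed in, with the robot touching nothing.
It also fails if it takes over 54 s, if anything falls off the work surface, if the arm or the gripper's body presses on something with over 40 N, if the wrist force passes 120 N, or if a joint passes its speed limit or range.

### The arm

A 6-joint arm with a two-finger parallel gripper is mounted at the origin on the work surface; the furniture and walls round the work are solid. World frame = base frame: x ahead of the robot, y to its left, z up, the work surface at z = 0. Lengths are in m, angles in rad, forces in N, time in s.
With the tool pointing down it reaches from about 0.3 to 0.775 m from the base axis. Payload 14.6 kg.
Tool frame: the origin (TCP) lies at the very end of the fingers, on their centre line; the grasp point (between the pads) lies 19 mm behind it; z points along the fingers, y is the line along which they close (so a half turn about z gives the same grasp; the last joint's range is limited). The gripper opens to 94 mm and grips with 3 to 60 N. Pads are 16 mm wide; open, the fingers measure 119 mm over their backs; the gripper's body (75 mm by 177 mm) begins 78 mm behind the grasp point.
Start: joints at [1.263, 0.3, 1.521, -0, 1.321, -0.067], TCP at [0.131, 0.534, 0.205] pointing down, gripper open.
Joint ranges: [-3.03, 3.03], [-0.79, 2.21], [0.23, 2.52], [-1.04, 4.18], [0, 3.07], [-2.55, 2.55]. Speed limits (rad/s): [2.22, 2.22, 2.57, 3.14, 3.14, 3.14].

### API

Orientations are given as [roll, pitch, yaw] about the fixed x, y, z axes, in that order (R = Rz(yaw) Ry(pitch) Rx(roll)).
In Python, from station import ctrl gives the robot as it stands. The module is installed in compiled form; this text tells all that it offers.
- The arm moves only by the tool play_rows, never from a script. Its argument "commands" is a list of rows, each a list of 7 numbers: the shift along the tool's x, y, z in m, then the turn, a rotation vector about the tool's x, y, z in degrees, then the closure, from -1 (fully open) to 1 (shut). A call has 1 to 20 rows; each row shifts and turns the commanded pose from where the row before left it, along the tool's axes as they then stand; what a row does not reach is not made up. A row lasts 1/12 s, in which the tool goes at most 41.7 mm and 7.16 degrees, less where a joint would pass 70% of its speed; a pose out of reach is approached as far as the arm can. A call is refused whole if a number of a shift passes 0.0417 or a number of a turn 7.16, either way. A call with a gripper value outside its range is refused whole. The fingers move at their own pace and stop on an object; "force" is the grip in N (left out, the last holds). Time passes only in rows, so rows that do not move let the fingers close. It gives the time, the measured TCP pose, the force, the opening and the grip force at its end, in the units of the state.
- ctrl.get_obs(): the state, without advancing time (a new reading comes with each control period).
- ctrl.camera(name): name is "side" or "top" or "wrist"; returns the picture (400x640x3 uint8, blue, green, red); there is no depth.
- ctrl.camera_model(name): a dict with "fx", "fy", "cx", "cy" (pixels), "distortion" ([k1, k2, p1, p2, k3] as OpenCV has them; the pictures are not rectified), "rvec" (rotation vector, rad) and "tvec" (3), from world to camera coordinates, as OpenCV has them. Camera axes: x right, y down, z forward; pixel columns grow to the right and rows downward; lengths in m; the calibration is good to about 2 mm. A picture is of the moment at which its call begins: read the wrist's pose just before it. camera_model takes no time and is no camera call; for the wrist camera it gives the pose at the moment of the call.
- ctrl.hand_in(): hands the job in; it is judged then, once.
The state is a dict: "time_s": time; "qpos": joint angles; "joint_vel": joint speeds; "tau": joint torques, N m; "ee_pos": TCP position; "eef_rot": TCP orientation; "force": force on the tool from outside, world axes, zero at the start; "moment": the same for the moment, N m; "grip_width": finger opening in m; "grip_force": force on a finger pad.
Only numpy, scipy, OpenCV 4.12 (cv2) and the standard library are available. Lean on these libraries where they do the work, as an engineer would, in place of code of your own. Each camera call takes 0.05 s, during which the arm holds its last target. There are 200 camera calls.

## Working session

There is one attempt and no reset: what is moved stays moved. The work goes in short steps, Python scripts to look and compute and a tool call to move; the robot and the scene stay as the last step left them, time stands still between calls to the robot, and variables do not carry over. Pictures are saved under pics/ and viewed, at most 10 in all, crops included, and the job is handed in when it is done.

Besides the shell and the picture viewer there is one more tool, called after "Emit:" by a JSON object that holds its "fn" and its "kwargs". play_rows: Moves the arm, as the interface text tells. Its arguments: {"type":"object","properties":{"commands":{"type":"array","items":{"type":"array","items":{"type":"number"}}},"force":{"type":"number"}},"required":["commands"]}

```bash
mkdir -p pics
cat > h.py <<'E'
import numpy as np, cv2
from station import ctrl
def model(n):
    m=ctrl.camera_model(n);K=np.array([[m['fx'],0,m['cx']],[0,m['fy'],m['cy']],[0,0,1.]])
    return K,np.array(m['distortion'],float),np.array(m['rvec'],float),np.array(m['tvec'],float)
def ray(n,uv):
    K,d,r,t=model(n);R=cv2.Rodrigues(r)[0]
    p=cv2.undistortPoints(np.array(uv,float).reshape(-1,1,2),K,d)[:,0]
    return -R.T@t,np.c_[p,np.ones(len(p))]@R
def onplane(n,uv,z):
    c,D=ray(n,uv);return c+D*((z-c[2])/D[:,2])[:,None]
def proj(n,P):
    K,d,r,t=model(n);return cv2.projectPoints(np.array(P,float).reshape(-1,1,3),r,t,K,d)[0][:,0]
E
python3 - <<'E'
from h import *
o=ctrl.get_obs();print(o['time_s'],o['ee_pos'],o['eef_rot'])
for n in('top','side'):
    cv2.imwrite(f'pics/{n}0.png',ctrl.camera(n)); K,d,r,t=model(n);print(n,K[0,0],-cv2.Rodrigues(r)[0].T@t)
E
```

```text
0.0 [0.13107626 0.53386339 0.20487501] [-3.14039881e+00 -9.36582802e-05  2.90079589e+00]
top 517.2529742164648 [ 0.43254292 -0.119231    1.15925649]
side 378.45389035403224 [0.16651743 0.43425552 0.69861404]
```

View pics/top0.png

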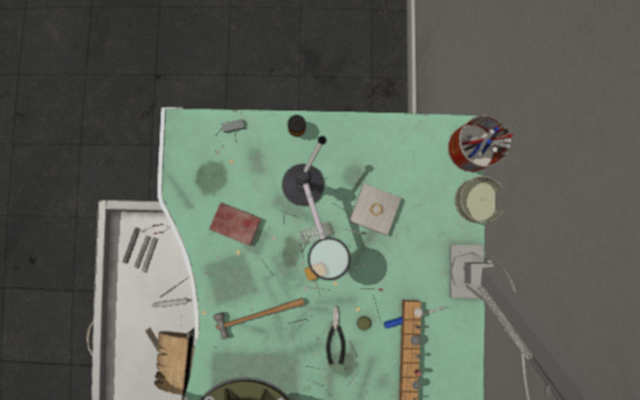

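View pics/side0.png

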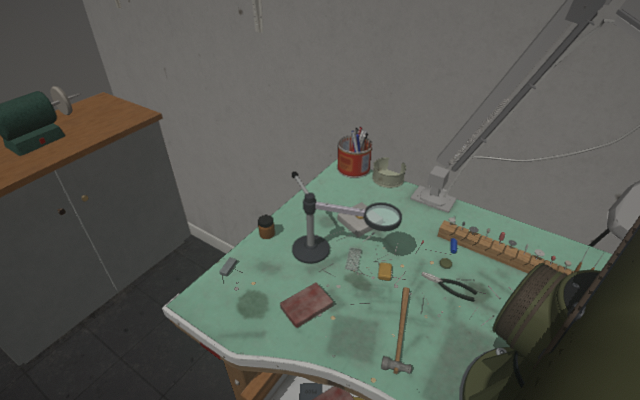

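The top view shows the foot at about (303,185), the lens at (330,258), the lever ball at (322,140), and the ring on its block at (377,210). The wax is at (237,223). The side view agrees with this. Next I measure these points.

Run:
```python
from h import *
im=cv2.imread('pics/top0.png')
x0,y0,x1,y1=270,120,420,290
cv2.imwrite('pics/crop0.png',cv2.resize(im[y0:y1,x0:x1],None,fx=4.4*.8,fy=4.4*.8,interpolation=cv2.INTER_CUBIC))
g=cv2.cvtColor(im,cv2.COLOR_BGR2GRAY);hsv=cv2.cvtColor(im,cv2.COLOR_BGR2HSV)
m=(g<75).astype(np.uint8)
n,l,s,c=cv2.connectedComponentsWithStats(m)
for i in range(1,n):
    if s[i,4]>15 and x0<c[i][0]<x1 and y0<c[i][1]<y1: print('dark',s[i],c[i])
# foot
for z in(0,.01,.02): print('foot?',onplane('top',[303,185],z))
for nme,uv,z in(('lens',[330,258],.15),('ball',[322,140],.186),('ring',[377,210],.03)): print(nme,onplane('top',[uv],z))
```

```text
dark [288 115  18  22 306] [296.59477124 125.48366013]
dark [318 136   8   8  48] [321.54166667 139.64583333]
dark [ 283  165   41   40 1114] [302.32675045 183.99012567]
dark [346 256   5  15  30] [348.9        262.93333333]
foot? [[ 0.55824278 -0.11793729  0.        ]]
foot? [[ 0.55715846 -0.11794845  0.01      ]]
foot? [[ 0.55607415 -0.11795961  0.02      ]]
lens [[ 0.40051168 -0.17335054  0.15      ]]
ball [[ 0.62524956 -0.15269482  0.186     ]]
ring [[ 0.50316911 -0.28133178  0.03      ]]
```

View pics/crop0.png

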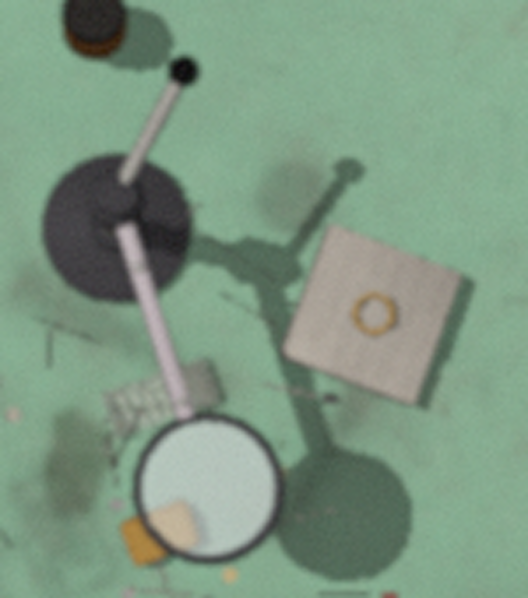

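The crop shows the foot at about (303.2,184.8) in full-image pixels, the lens at (329.5,258.4), the ball at (321.5,139.6) and the ring at (376.8,209.2). The radii of about 167 mm, 77 mm and 171 mm fit the description. I'll refine these with both views.

```bash
cat >> h.py <<'E'
def ringmask(im,box):
    x0,y0,x1,y1=box;h=cv2.cvtColor(im,cv2.COLOR_BGR2HSV)[y0:y1,x0:x1]
    m=((h[...,0]>8)&(h[...,0]<30)&(h[...,1]>75)).astype(np.uint8)
    p=np.argwhere(m)[:,::-1]+[x0,y0];return p
def darkell(im,box,thr,seed=None):
    x0,y0,x1,y1=box;g=cv2.cvtColor(im,cv2.COLOR_BGR2GRAY)[y0:y1,x0:x1]
    cs=cv2.findContours((g<thr).astype(np.uint8),cv2.RETR_EXTERNAL,cv2.CHAIN_APPROX_NONE)[0]
    c=max(cs,key=cv2.contourArea);e=cv2.fitEllipse(cv2.convexHull(c));return np.array(e[0])+[x0,y0],e[1],cv2.contourArea(c)
E
python3 - <<'E'
from h import *
T=cv2.imread('pics/top0.png');S=cv2.imread('pics/side0.png')
p=ringmask(T,(360,195,395,228));print('ring px',len(p),p.min(0),p.max(0));r=cv2.minEnclosingCircle(p.astype(np.float32));print(r)
print('ring',onplane('top',[r[0]],.0265))
f=darkell(T,(275,160,330,210),75);print('foot',f)
for z in(0,.012):print(onplane('top',[f[0]],z))
for thr in(90,105,120):
    l=darkell(T,(305,236,354,283),thr);print('lens',l,onplane('top',[l[0]],.15))
b=darkell(T,(315,130,330,146),75);print('ball',b,onplane('top',[b[0]],.186))
l=darkell(S,(362,201,404,232),80);print('Slens',l,onplane('side',[l[0]],.15))
f=darkell(S,(285,233,340,265),70);print('Sfoot',f,onplane('side',[f[0]],.0))
b=darkell(S,(288,168,302,182),60);print('Sball',b,onplane('side',[b[0]],.186))
E
```

```text
ring px 54 [370 203] [381 214]
((375.688232421875, 208.57058715820312), 5.90118408203125)
ring [[ 0.50648378 -0.27890806  0.0265    ]]
foot (array([303.10554314, 184.58709335]), (40.10043716430664, 41.048465728759766), 1034.5)
[[ 0.55918345 -0.11815648  0.        ]]
[[ 0.55787253 -0.1181676   0.012     ]]
lens (array([329.76577568, 258.69777679]), (41.09135818481445, 48.17946243286133), 105.5) [[ 0.39915382 -0.1729174   0.15      ]]
lens (array([331.54544067, 260.48444557]), (45.48183059692383, 50.426021575927734), 238.0) [[ 0.39575893 -0.17643224  0.15      ]]
lens (array([331.17541695, 261.13232994]), (47.683406829833984, 51.025123596191406), 1552.0) [[ 0.39449358 -0.17573352  0.15      ]]
ball (array([321.5501399 , 139.56586647]), (7.063719272613525, 7.677380561828613), 37.0) [[ 0.62607318 -0.15182176  0.186     ]]
Slens (array([382.23792458, 216.58940506]), (28.44746208190918, 38.4400749206543), 815.0) [[ 0.39806294 -0.16736542  0.15      ]]
Sfoot (array([310.73959923, 248.84884071]), (28.14961051940918, 37.44749069213867), 698.0) [[ 0.55846965 -0.11806769  0.        ]]
Sball (array([294.30071592, 174.60914993]), (5.373639106750488, 5.72660493850708), 15.0) [[ 0.62454489 -0.1502759   0.186     ]]
```

Emit:
{"fn": "play_rows", "kwargs": {"commands": [[-0.018, -0.022, 0, 0, 0, 0, 1], [-0.018, -0.022, 0, 0, 0, 0, 1], [-0.018, -0.022, 0, 0, 0, 0, 1], [-0.018, -0.022, 0, 0, 0, 0, 1], [-0.018, -0.022, 0, 0, 0, 0, 1], [-0.018, -0.022, 0, 0, 0, 0, 1], [-0.018, -0.022, 0, 0, 0, 0, 1], [-0.018, -0.022, 0, 0, 0, 0, 1], [-0.018, -0.022, 0, 0, 0, 0, 1], [-0.018, -0.022, 0, 0, 0, 0, 1], [-0.018, -0.022, 0, 0, 0, 0, 1], [-0.018, -0.022, 0, 0, 0, 0, 1], [-0.018, -0.022, 0, 0, 0, 0, 1], [-0.018, -0.022, 0, 0, 0, 0, 1], [-0.018, -0.022, 0, 0, 0, 0, 1], [-0.018, -0.022, 0, 0, 0, 0, 1], [-0.018, -0.022, 0, 0, 0, 0, 1], [-0.018, -0.022, 0, 0, 0, 0, 1], [-0.018, -0.022, 0, 0, 0, 0, 1], [-0.018, -0.022, 0, 0, 0, 0, 1]], "force": 20}}

```text
time_s: 1.77
ee_pos: [0.3761, 0.0195, 0.2054]
eef_rot: [3.142, -0.0, 2.901]
force: [-0.3, 0.7, -1.0]
grip_width: 0.0006
grip_force: 0.0
```

Emit:
{"fn": "play_rows", "kwargs": {"commands": [[-0.0197, -0.0208, 0, 0, 0, 0, 1], [-0.0197, -0.0208, 0, 0, 0, 0, 1], [-0.0197, -0.0208, 0, 0, 0, 0, 1], [-0.0197, -0.0208, 0, 0, 0, 0, 1], [-0.0197, -0.0208, 0, 0, 0, 0, 1], [0, 0, 0, 0, 0, 0, 1], [0, 0, 0.017, 0, 0, 0, 1], [0, 0, 0.017, 0, 0, 0, 1], [0, 0, 0.017, 0, 0, 0, 1], [0, 0, 0.016, 0, 0, 0, 1], [0, 0, 0, 0, 0, 0, 1], [0, 0, 0, 0, 0, 0, 1]]}}

```text
time_s: 2.77
ee_pos: [0.4463, -0.1032, 0.1383]
eef_rot: [3.141, -0.001, 2.901]
force: [-0.9, 0.2, 0.2]
grip_width: 0.0006
grip_force: 0.0
```

Run:
```python
from h import *
cv2.imwrite('pics/w1.png',ctrl.camera('wrist'))
P=np.array([.558,-.118]);psi=ctrl.get_obs()['eef_rot'][2];o=ctrl.get_obs();prev=o['ee_pos'][:2]
# finger waypoints behind bar, box half sizes .008 x .0125 along tool x,y
tx=np.array([np.cos(psi),np.sin(psi)]);ty=np.array([np.sin(psi),-np.cos(psi)])
for deg in(18,25,32,39,46,53,60,66):
    a=np.radians(deg);n=np.array([np.sin(a),-np.cos(a)])
    off=.005+.008*abs(n@tx)+.0125*abs(n@ty)
    w=P-.1*np.array([np.cos(a),np.sin(a)])-off*n
    d=w-prev;prev=w;print(deg,w.round(4),(d@tx).round(4),(d@ty).round(4))
```

```text
18 [ 0.4568 -0.13  ] -0.016 -0.0236
25 [ 0.459  -0.1424] -0.0051 -0.0114
32 [ 0.4629 -0.1545] -0.0066 -0.0109
39 [ 0.4684 -0.1662] -0.0081 -0.0101
46 [ 0.4754 -0.1773] -0.0095 -0.0091
53 [ 0.484  -0.1875] -0.0108 -0.0078
60 [ 0.494  -0.1965] -0.0118 -0.0064
66 [ 0.5035 -0.2032] -0.0109 -0.0042
```

View pics/w1.png

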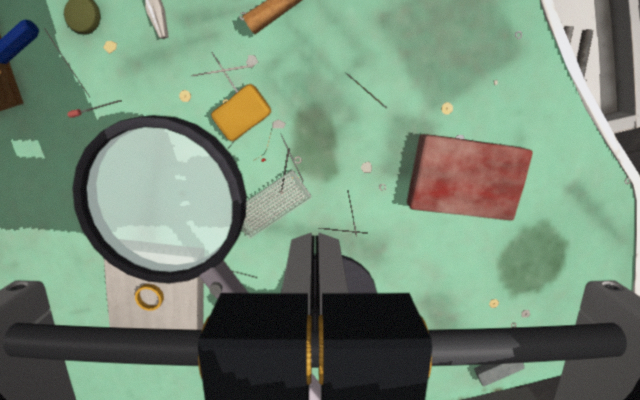

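The wrist view shows the closed fingers beside the arm, the lens at (160,198), and the ring at (149,296) with a clear path to it. I'll push to about 60° first.

Emit:
{"fn": "play_rows", "kwargs": {"commands": [[-0.004, -0.0059, 0, 0, 0, 0, 1], [-0.004, -0.0059, 0, 0, 0, 0, 1], [-0.004, -0.0059, 0, 0, 0, 0, 1], [-0.004, -0.0059, 0, 0, 0, 0, 1], [-0.0025, -0.0057, 0, 0, 0, 0, 1], [-0.0026, -0.0057, 0, 0, 0, 0, 1], [-0.0033, -0.0055, 0, 0, 0, 0, 1], [-0.0033, -0.0054, 0, 0, 0, 0, 1], [-0.004, -0.005, 0, 0, 0, 0, 1], [-0.0041, -0.0051, 0, 0, 0, 0, 1], [-0.0047, -0.0046, 0, 0, 0, 0, 1], [-0.0048, -0.0045, 0, 0, 0, 0, 1], [-0.0054, -0.0039, 0, 0, 0, 0, 1], [-0.0054, -0.0039, 0, 0, 0, 0, 1], [-0.0059, -0.0032, 0, 0, 0, 0, 1], [-0.0059, -0.0032, 0, 0, 0, 0, 1], [-0.005, -0.0021, 0, 0, 0, 0, 1], [-0.003, -0.001, 0, 0, 0, 0, 1], [0, 0, 0, 0, 0, 0, 1], [0, 0, 0, 0, 0, 0, 1]]}}

```text
time_s: 4.48
ee_pos: [0.5008, -0.2017, 0.1384]
eef_rot: [-3.141, 0.0, 2.901]
force: [-0.1, 0.6, -0.2]
grip_width: 0.0004
grip_force: 0.0
```

Run:
```python
from h import *
o=ctrl.get_obs();print(o['ee_pos'],o['force'])
w=ctrl.camera('wrist');t=ctrl.camera('top')
cv2.imwrite('pics/w2.png',w);cv2.imwrite('pics/t2.png',t)
c=cv2.resize(t[140:290,270:430],None,fx=2.5,fy=2.5,interpolation=cv2.INTER_CUBIC)
cv2.imwrite('pics/c2.png',np.vstack([np.hstack([c,np.zeros((c.shape[0],240,3),np.uint8)]),w[:225]])[:600])
cv2.imwrite('pics/c2.png',w)
K,d,r,tv=model('wrist');np.savez('w2.npz',K=K,d=d,r=r,t=tv)
```

```text
[ 0.50084025 -0.20173647  0.13837748] [-0.14927968  0.59928158 -0.17459515]
```

View pics/w2.png

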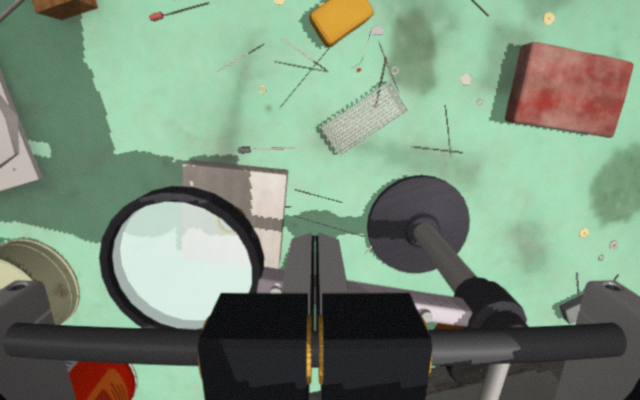

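In the wrist view the lens is at about (181,258) and the ring shows faintly through the pane near (230,222), so a few more degrees are needed. I'll fit the rim with its known radius.

```bash
cat >> h.py <<'E'
from scipy.optimize import least_squares
def rimfit(n,im,box,thr,z=.157,R=.042,cut=None):
    x0,y0,x1,y1=box;g=cv2.cvtColor(im,cv2.COLOR_BGR2GRAY)[y0:y1,x0:x1]
    m=(g<thr).astype(np.uint8)
    cs=cv2.findContours(m,cv2.RETR_EXTERNAL,cv2.CHAIN_APPROX_NONE)[0]
    p=max(cs,key=len)[:,0].astype(float)
    k=(p[:,0]>1)&(p[:,1]>1)&(p[:,0]<x1-x0-2)&(p[:,1]<y1-y0-2);p=p[k]+[x0,y0]
    if cut is not None:p=p[cut(p)]
    q=onplane(n,p,z)[:,:2]
    s=least_squares(lambda v:np.hypot(*(q-v).T)-R,q.mean(0),loss='soft_l1',f_scale=.001)
    res=np.hypot(*(q-s.x).T)-R;return s.x,len(p),np.median(abs(res))
E
python3 - <<'E'
from h import *
w=cv2.imread('pics/w2.png')
for thr in(45,60,75):print(rimfit('wrist',w,(95,180,275,290),thr,cut=lambda p:(p[:,0]<240)|(p[:,1]<240)))
t=cv2.imread('pics/t2.png');p=ringmask(w,(205,195,260,250));print(len(p), p.mean(0) if len(p) else 0)
E
```

```text
(array([ 0.48836158, -0.26910457]), 264, np.float64(0.002380172772487657))
(array([ 0.48867367, -0.26886568]), 273, np.float64(0.0026353371192935557))
(array([ 0.48877415, -0.26686779]), 416, np.float64(0.00226169032447154))
36 [240.05555556 210.69444444]
```

Emit:
{"fn": "play_rows", "kwargs": {"commands": [[-0.002, -0.0006, 0, 0, 0, 0, 1], [-0.002, -0.0006, 0, 0, 0, 0, 1], [-0.002, -0.0006, 0, 0, 0, 0, 1], [-0.002, -0.0006, 0, 0, 0, 0, 1], [-0.0018, -0.0005, 0, 0, 0, 0, 1], [0, 0, 0, 0, 0, 0, 1], [0, 0, 0, 0, 0, 0, 1], [0.02, 0, 0, 0, 0, 0, 1], [0.03, 0, -0.02, 0, 0, 0, 1], [0.03, 0, -0.03, 0, 0, 0, 1], [0.03, 0, -0.03, 0, 0, 0, 1], [0.03, 0, -0.03, 0, 0, 0, 1], [0.0, 0.03, -0.02, 0, 0, 0, 1], [0.0, 0.03, 0, 0, 0, 0, 1], [0.0, 0.03, 0, 0, 0, 0, 1], [0, 0, 0, 0, 0, 0, 1], [0, 0, 0, 0, 0, 0, 1]]}}

```text
time_s: 6.0
ee_pos: [0.3968, -0.0857, 0.267]
eef_rot: [-3.141, 0.001, 2.903]
force: [-0.4, -0.7, 0.3]
grip_width: 0.0007
grip_force: 0.0
```

Run:
```python
from h import *
o=ctrl.get_obs();print(o['ee_pos'],o['force'])
w=ctrl.camera('wrist');t=ctrl.camera('top')
cv2.imwrite('pics/w3.png',w);cv2.imwrite('pics/t3.png',t)
c=cv2.resize(t[120:300,270:430],None,fx=2.2,fy=2.2,interpolation=cv2.INTER_CUBIC)
v=np.zeros((400,352+440,3),np.uint8);v[:396,:352]=c;v[:275,352:]=cv2.resize(w,(440,275));cv2.imwrite('pics/v3.png',v)
```

```text
[ 0.39680812 -0.08567065  0.26703574] [-0.39109696 -0.65317351  0.34322821]
```

View pics/v3.png

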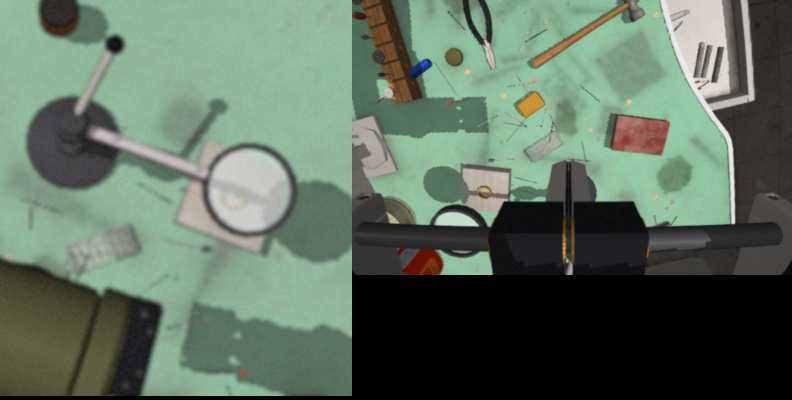

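The top view (left) has the lens at full-image (383,206), with the ring visible through it near (376.8,208.6). The wrist view (right) shows the ring clear of the lens at about (192,278). I'll measure both.

Run:
```python
from h import *
P=np.array([.558,-.118]);ang=lambda q:np.degrees(np.arctan2(*(P-q)[::-1]))
w=cv2.imread('pics/w3.png');t=cv2.imread('pics/t3.png');t0=cv2.imread('pics/top0.png')
p=ringmask(w,(165,255,222,300));print(len(p),p.min(0),p.max(0));e=cv2.fitEllipse(cv2.convexHull(p.astype(np.float32)));print(e)
q=onplane('wrist',[e[0]],.028)[0,:2];print('ring wrist',q,ang(q),np.hypot(*(P-q)))
p=ringmask(t0,(360,195,395,228));e=cv2.fitEllipse(cv2.convexHull(p.astype(np.float32)));print(e)
q=onplane('top',[e[0]],.028)[0,:2];print('ring top',q,ang(q),np.hypot(*(P-q)))
for nm,im,b,cut in(('start',t0,(300,232,358,288),None),('now',t,(361,182,408,232),None)):
  for thr in(80,95,110):
    x0,y0,x1,y1=b;g=cv2.GaussianBlur(cv2.cvtColor(im,cv2.COLOR_BGR2GRAY),(0,0),.7)
    c0=np.array([330.,258.5]) if nm=='start' else np.array([383.2,206.4])
    # darkest point per radial line = rim middle
    pts=[]
    for th in np.radians(np.arange(0,360,5)):
        rr=np.arange(16,25,.25);L=np.float32(c0+rr[:,None]*[np.cos(th),np.sin(th)])
        v=cv2.remap(g,L[None,:,0],L[None,:,1],cv2.INTER_LINEAR)[0]
        if v.min()<thr:pts.append(L[v.argmin()])
    Q=onplane('top',pts,.157)[:,:2]
    s=least_squares(lambda v:np.hypot(*(Q-v[:2]).T)-v[2],[*Q.mean(0),.04],loss='soft_l1',f_scale=.001).x
    print(nm,thr,len(pts),s,ang(s[:2]),np.hypot(*(P-s[:2])))
```

```text
204 [182 270] [203 289]
((192.38185119628906, 279.6592102050781), (18.91759490966797, 20.818838119506836), 97.59932708740234)
ring wrist [ 0.50264408 -0.27948353] 71.07848711833398 0.17070795777495892
((375.75299072265625, 208.67869567871094), (11.254026412963867, 11.801069259643555), 86.496826171875)
ring top [ 0.50615057 -0.27884156] 72.13257809314331 0.16899221855363647
start 80 10 [ 0.40013578 -0.17110256  0.04057861] 18.59197296767878 0.1665562802896672
start 95 43 [ 0.40012008 -0.17105133  0.03973681] 18.573546441307034 0.1665548351770323
start 110 70 [ 0.40007736 -0.17086022  0.03974433] 18.506538536000626 0.16653457297411503
now 80 12 [ 0.50331504 -0.27485675  0.04022088] 70.77991574002412 0.16611587815629783
now 95 47 [ 0.5030203  -0.27524712  0.03957592] 70.72839254886411 0.16658158556617295
now 110 68 [ 0.50323683 -0.27512883  0.03962938] 70.78532591707753 0.16639853614250227
```

Run:
```python
from h import *
c,D=ray('wrist',[[320,200]]);o=ctrl.get_obs();R=cv2.Rodrigues(model('wrist')[2])[0]
print(c,D,o['ee_pos'])
psi=o['eef_rot'][2];tx=np.array([np.cos(psi),np.sin(psi)]);ty=np.array([np.sin(psi),-np.cos(psi)])
d=np.array([.5045,-.279])-c[:2];print(d,d@tx,d@ty, o['ee_pos'][:2]+d)
```

```text
[ 0.31931362 -0.06892207  0.44666535] [[ 0.27009735 -0.05029499 -0.96164721]] [ 0.3965531  -0.08689192  0.26678351]
[ 0.18518638 -0.21007793] -0.2299241331371365 -0.15988003892072894 [ 0.58173948 -0.29696985]
```

Emit:
{"fn": "play_rows", "kwargs": {"commands": [[-0.023, -0.016, 0, 0, 0, 0, 1], [-0.023, -0.016, 0, 0, 0, 0, 1], [-0.023, -0.016, 0, 0, 0, 0, 1], [-0.023, -0.016, 0, 0, 0, 0, 1], [-0.023, -0.016, 0, 0, 0, 0, 1], [-0.023, -0.016, 0, 0, 0, 0, 1], [-0.023, -0.016, 0, 0, 0, 0, 1], [-0.023, -0.016, 0, 0, 0, 0, 1], [-0.023, -0.016, 0, 0, 0, 0, 1], [-0.023, -0.016, 0, 0, 0, 0, 1], [0, 0, 0, 0, 0, 0, 1], [0, 0, 0, 0, 0, 0, 1], [0, 0, 0, 0, 0, 0, 1]]}}

```text
time_s: 7.18
ee_pos: [0.5811, -0.2972, 0.2664]
eef_rot: [3.141, -0.001, 2.9]
force: [0.1, -0.3, -0.2]
grip_width: 0.0004
grip_force: 0.0
```

Run:
```python
from h import *
o=ctrl.get_obs();print(o['ee_pos'])
w=ctrl.camera('wrist');cv2.imwrite('pics/w4.png',w)
print(ray('wrist',[[320,200]])[0], proj('wrist',[[.5045,-.279,.028],[.5033,-.275,.157],[.558,-.118,.16]]))
```

```text
[ 0.58112733 -0.2972001   0.26643023]
[ 0.50394005 -0.2787896   0.44688363] [[314.14633515  99.22170971]
 [318.70439218  96.68106026]
 [523.32010369 119.07724242]]
```

View pics/w4.png

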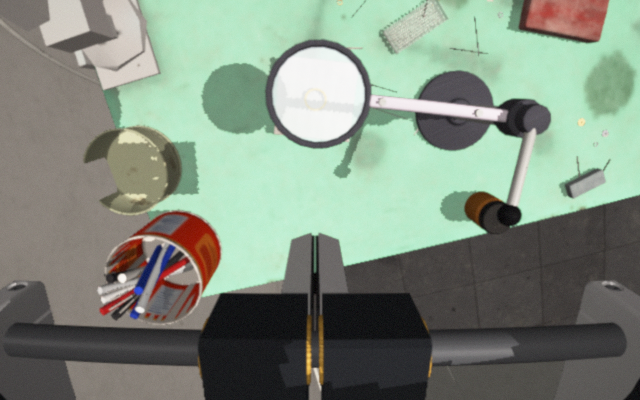

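The view is now nearly vertical. The lens is at about (318,93) and the ring is inside it at about (313,98). I'll measure both precisely.

Run:
```python
from h import *
w=cv2.imread('pics/w4.png');g=cv2.cvtColor(w,cv2.COLOR_BGR2GRAY)
hsv=cv2.cvtColor(w,cv2.COLOR_BGR2HSV);b=w[...,0].astype(int);r=w[...,2].astype(int)
sub=cv2.GaussianBlur((r-b).astype(np.float32),(0,0),.8)[80:116,292:336];bg=np.median(sub)
for k in(10,15,20):
    p=np.argwhere(sub-bg>k)[:,::-1]+[292,80]
    if len(p)<6: continue
    e=cv2.fitEllipse(cv2.convexHull(p.astype(np.float32)));print('ring',k,len(p),e,onplane('wrist',[e[0]],.028)[0,:2])
def radial(c0,r0,r1,img):
    pts=[]
    for th in np.radians(np.arange(0,360,4)):
        rr=np.arange(r0,r1,.25);L=np.float32(np.array(c0)+rr[:,None]*[np.cos(th),np.sin(th)])
        v=cv2.remap(img,L[None,:,0],L[None,:,1],cv2.INTER_LINEAR)[0].astype(float)
        if v.min()<80:
            i=np.where(v<90)[0]; pts.append(L[i[-1]])
    return pts
for it in range(1):
    Q=onplane('wrist',radial((318,94),44,60,g),.157)[:,:2]
    s=least_squares(lambda v:np.hypot(*(Q-v[:2]).T)-v[2],[*Q.mean(0),.04],loss='soft_l1',f_scale=.0005).x;print('lens',len(Q),s)
print(onplane('wrist',[[509,215]],.186))
```

```text
ring 10 166 ((315.0658874511719, 99.03617095947266), (22.58285140991211, 22.76546859741211), 159.16885375976562) [ 0.50455131 -0.27793817]
ring 15 72 ((315.0046081542969, 98.9560775756836), (21.106658935546875, 21.46095085144043), 158.49560546875) [ 0.50444866 -0.2779844 ]
lens 85 [ 0.50201224 -0.27558403  0.04061398]
[[ 0.62493894 -0.15089231  0.186     ]]
```

Emit:
{"fn": "play_rows", "kwargs": {"commands": [[0.02, 0.0121, 0, 0, 0, 0, 1], [0.02, 0.0121, 0, 0, 0, 0, 1], [0.02, 0.0121, 0, 0, 0, 0, 1], [0.02, 0.0121, 0, 0, 0, 0, 1], [0.02, 0.0121, 0, 0, 0, 0, 1], [0.02, 0.0121, 0, 0, 0, 0, 1], [0, 0, 0, 0, 0, 0, 1], [0, 0, 0.0214, 0, 0, 0, 1], [0, 0, 0.0214, 0, 0, 0, 1], [0, 0, 0.0214, 0, 0, 0, 1], [0, 0, 0.0214, 0, 0, 0, 1], [0, 0, 0.0214, 0, 0, 0, 1], [0, 0, 0.0214, 0, 0, 0, 1], [0, 0, 0, 0, 0, 0, 1], [0, 0, 0, 0, 0, 0, 1]]}}

```text
time_s: 8.48
ee_pos: [0.4824, -0.1974, 0.1387]
eef_rot: [3.141, -0.001, 2.901]
force: [0.2, -0.1, 0.3]
grip_width: 0.0006
grip_force: 0.0
```

Emit:
{"fn": "play_rows", "kwargs": {"commands": [[-0.005, -0.0005, 0, 0, 0, 0, 1], [-0.005, -0.0005, 0, 0, 0, 0, 1], [-0.005, -0.0005, 0, 0, 0, 0, 1], [-0.005, -0.0005, 0, 0, 0, 0, 1], [-0.004, -0.0004, 0, 0, 0, 0, 1], [-0.002, -0.0002, 0, 0, 0, 0, 1], [-0.0015, -0.0001, 0, 0, 0, 0, 1], [-0.001, -0.0001, 0, 0, 0, 0, 1], [-0.001, 0, 0, 0, 0, 0, 1], [-0.001, 0, 0, 0, 0, 0, 1], [0, 0, 0, 0, 0, 0, 1], [0, 0, 0, 0, 0, 0, 1]]}}

```text
time_s: 9.48
ee_pos: [0.5115, -0.2075, 0.1384]
eef_rot: [3.142, -0.0, 2.901]
force: [0.2, 0.5, -0.6]
grip_width: 0.0002
grip_force: 0.3
```

Emit:
{"fn": "play_rows", "kwargs": {"commands": [[0.02, 0, 0, 0, 0, 0, 1], [0.02, 0, -0.02, 0, 0, 0, 1], [0, 0, -0.0214, 0, 0, 0, 1], [0, 0, -0.0214, 0, 0, 0, 1], [0, 0, -0.0214, 0, 0, 0, 1], [0, 0, -0.0214, 0, 0, 0, 1], [0, 0, -0.0214, 0, 0, 0, 1], [-0.022, -0.0121, 0, 0, 0, 0, 1], [-0.022, -0.0121, 0, 0, 0, 0, 1], [-0.022, -0.0121, 0, 0, 0, 0, 1], [-0.022, -0.0121, 0, 0, 0, 0, 1], [-0.022, -0.0121, 0, 0, 0, 0, 1], [-0.022, -0.0121, 0, 0, 0, 0, 1], [0, 0, 0, 0, 0, 0, 1], [0, 0, 0, 0, 0, 0, 1], [0, 0, 0, 0, 0, 0, 1]]}}

```text
time_s: 10.82
ee_pos: [0.5834, -0.2996, 0.2654]
eef_rot: [3.141, -0.0, 2.901]
force: [0.3, 0.3, 0.4]
grip_width: 0.0002
grip_force: 0.0
```

```bash
cat > lensring.py <<'E'
from h import *
def lensring(w):
    g=cv2.cvtColor(w,cv2.COLOR_BGR2GRAY)
    P0=proj('wrist',[[.5045,-.278,.028],[.504,-.2755,.157]]);cx,cy=P0[0].round().astype(int)
    sub=cv2.GaussianBlur(w[...,2].astype(np.float32)-w[...,0],(0,0),.8)[max(cy-19,0):cy+19,cx-22:cx+22];bg=np.median(sub)
    for k in(10,15):
        p=np.argwhere(sub-bg>k)[:,::-1]+[cx-22,max(cy-19,0)]
        if len(p)>6:
            e=cv2.fitEllipse(cv2.convexHull(p.astype(np.float32)));print('ring',k,e,onplane('wrist',[e[0]],.028)[0,:2])
    pts=[]
    for th in np.radians(np.arange(0,360,4)):
        rr=np.arange(44,60,.25);L=np.float32(P0[1]+rr[:,None]*[np.cos(th),np.sin(th)])
        v=cv2.remap(g,L[None,:,0],L[None,:,1],cv2.INTER_LINEAR)[0].astype(float)
        if v.min()<80: pts.append(L[np.where(v<90)[0][-1]])
    Q=onplane('wrist',pts,.157)[:,:2]
    print('lens',len(Q),least_squares(lambda v:np.hypot(*(Q-v[:2]).T)-v[2],[*Q.mean(0),.04],loss='soft_l1',f_scale=.0005).x)
E
python3 - <<'E'
from lensring import *
o=ctrl.get_obs();print(o['ee_pos'])
w=ctrl.camera('wrist');cv2.imwrite('pics/w5.png',w);lensring(w)
E
```

```text
[ 0.58339377 -0.29955034  0.26536688]
ring 10 ((316.7501220703125, 96.3272705078125), (22.36041259765625, 22.865413665771484), 153.98789978027344) [ 0.50429355 -0.27812436]
ring 15 ((316.6338806152344, 96.0982894897461), (20.97471046447754, 21.322484970092773), 151.1845245361328) [ 0.50401777 -0.27819189]
lens 81 [ 0.5041883  -0.27670302  0.04058315]
```

The lens is centred to about 0.5 mm along its arc, with 1.4 mm left radially that the arm cannot change. Next is the lever: I turn the tool for it first.

Emit:
{"fn": "play_rows", "kwargs": {"commands": [[0, 0, 0, 0, 0, 6.6, 1], [0, 0, 0, 0, 0, 6.6, 1], [0, 0, 0, 0, 0, 6.6, 1], [0, 0, 0, 0, 0, 6.6, 1], [0, 0, 0, 0, 0, 6.6, 1], [0, 0, 0, 0, 0, 6.6, 1], [0, 0, 0, 0, 0, 6.6, 1], [0, 0, 0, 0, 0, 6.6, 1], [0, 0, 0, 0, 0, 6.6, 1], [0, 0, 0, 0, 0, 6.6, 1], [0, 0, 0, 0, 0, 0, 1], [0, 0, 0, 0, 0, 0, 1]]}}

```text
time_s: 11.87
ee_pos: [0.5834, -0.2995, 0.2661]
eef_rot: [3.141, 0.0, 1.753]
force: [-1.2, -0.0, -0.8]
grip_width: 0.0004
grip_force: 0.0
```

Emit:
{"fn": "play_rows", "kwargs": {"commands": [[0.0188, 0.0135, 0, 0, 0, 0, 1], [0.0188, 0.0135, 0, 0, 0, 0, 1], [0.0188, 0.0135, 0, 0, 0, 0, 1], [0.0188, 0.0135, 0, 0, 0, 0, 1], [0.0188, 0.0135, 0, 0, 0, 0, 1], [0, 0, 0, 0, 0, 0, 1], [0, 0, 0.0184, 0, 0, 0, 1], [0, 0, 0.0184, 0, 0, 0, 1], [0, 0, 0.0184, 0, 0, 0, 1], [0, 0, 0.0184, 0, 0, 0, 1], [0, 0, 0.0184, 0, 0, 0, 1], [0, 0, 0, 0, 0, 0, 1], [0, 0, 0, 0, 0, 0, 1]]}}

```text
time_s: 12.95
ee_pos: [0.633, -0.1957, 0.1735]
eef_rot: [-3.141, -0.0, 1.751]
force: [0.4, -0.1, 0.2]
grip_width: 0.0003
grip_force: 0.0
```

Run:
```python
from h import *
o=ctrl.get_obs();print(o['ee_pos'],o['force']);psi=o['eef_rot'][2];prev=o['ee_pos'][:2]
P=np.array([.558,-.118]);tx=np.array([np.cos(psi),np.sin(psi)]);ty=np.array([np.sin(psi),-np.cos(psi)])
for d in(-26,-18,-10,-2,6,14,22,30,36,42,48,54):
    a=np.radians(d);w=P+.075*np.array([np.cos(a),np.sin(a)])-.017*tx
    e=w-prev;prev=w;print(d,w.round(4),(e@tx).round(4),(e@ty).round(4))
```

```text
[ 0.63297127 -0.1956844   0.17347427] [ 0.42514567 -0.12763249  0.16464891]
-26 [ 0.6285 -0.1676] 0.0284 0.0006
-18 [ 0.6324 -0.1579] 0.0088 0.0056
-10 [ 0.6349 -0.1477] 0.0095 0.0043
-2 [ 0.636  -0.1373] 0.01 0.0029
6 [ 0.6356 -0.1269] 0.0104 0.0015
14 [ 0.6338 -0.1166] 0.0105 0.0001
22 [ 0.6306 -0.1066] 0.0104 -0.0014
30 [ 0.626  -0.0972] 0.0101 -0.0028
36 [ 0.6217 -0.0906] 0.0072 -0.003
42 [ 0.6168 -0.0845] 0.0069 -0.0038
48 [ 0.6112 -0.079 ] 0.0065 -0.0045
54 [ 0.6051 -0.074 ] 0.006 -0.0051
```

Emit:
{"fn": "play_rows", "kwargs": {"commands": [[0.007, 0, 0, 0, 0, 0, 1], [0.007, 0, 0, 0, 0, 0, 1], [0.007, 0, 0, 0, 0, 0, 1], [0.007, 0, 0, 0, 0, 0, 1], [0.0044, 0.0028, 0, 0, 0, 0, 1], [0.0044, 0.0028, 0, 0, 0, 0, 1], [0.0048, 0.0022, 0, 0, 0, 0, 1], [0.0048, 0.0021, 0, 0, 0, 0, 1], [0.005, 0.0015, 0, 0, 0, 0, 1], [0.005, 0.0014, 0, 0, 0, 0, 1], [0.0052, 0.0008, 0, 0, 0, 0, 1], [0.0052, 0.0007, 0, 0, 0, 0, 1], [0.0053, 0.0, 0, 0, 0, 0, 1], [0.0053, 0.0, 0, 0, 0, 0, 1], [0.0052, -0.0007, 0, 0, 0, 0, 1], [0.0052, -0.0007, 0, 0, 0, 0, 1], [0.0051, -0.0014, 0, 0, 0, 0, 1], [0.005, -0.0014, 0, 0, 0, 0, 1], [0, 0, 0, 0, 0, 0, 1], [0, 0, 0, 0, 0, 0, 1]]}}

```text
time_s: 14.62
ee_pos: [0.6257, -0.097, 0.1735]
eef_rot: [-3.141, -0.0, 1.749]
force: [-0.3, 0.4, -0.0]
grip_width: 0.0005
grip_force: 0.0
```

Emit:
{"fn": "play_rows", "kwargs": {"commands": [[0.0025, -0.001, 0, 0, 0, 0, 1], [0.0025, -0.001, 0, 0, 0, 0, 1], [0.0022, -0.001, 0, 0, 0, 0, 1], [0, 0, 0, 0, 0, 0, 1]]}}

```text
time_s: 14.95
ee_pos: [0.6216, -0.0905, 0.1735]
eef_rot: [3.142, -0.0, 1.749]
force: [2.0, -0.3, 0.6]
grip_width: 0.0005
grip_force: 0.5
```

Emit:
{"fn": "play_rows", "kwargs": {"commands": [[0.0018, -0.001, 0, 0, 0, 0, 1], [0.0017, -0.001, 0, 0, 0, 0, 1], [0, 0, 0, 0, 0, 0, 1]]}}

```text
time_s: 15.2
ee_pos: [0.6191, -0.0874, 0.1735]
eef_rot: [3.142, -0.0, 1.749]
force: [1.5, -0.2, 0.2]
grip_width: 0.0004
grip_force: 0.6
```

Emit:
{"fn": "play_rows", "kwargs": {"commands": [[0.0017, -0.001, 0, 0, 0, 0, 1], [0.0017, -0.001, 0, 0, 0, 0, 1], [0, 0, 0, 0, 0, 0, 1]]}}

```text
time_s: 15.45
ee_pos: [0.6164, -0.0844, 0.1735]
eef_rot: [-3.142, -0.0, 1.749]
force: [1.4, 0.1, -0.4]
grip_width: 0.0008
grip_force: 0.6
```

Emit:
{"fn": "play_rows", "kwargs": {"commands": [[0.0017, -0.0011, 0, 0, 0, 0, 1], [0.0017, -0.0011, 0, 0, 0, 0, 1], [0, 0, 0, 0, 0, 0, 1]]}}

```text
time_s: 15.7
ee_pos: [0.6151, -0.083, 0.1739]
eef_rot: [3.138, 0.003, 1.748]
force: [13.2, -8.9, -4.2]
grip_width: 0.0002
grip_force: 7.6
```

Emit:
{"fn": "play_rows", "kwargs": {"commands": [[0.0016, -0.0011, 0, 0, 0, 0, 1], [0.0016, -0.0011, 0, 0, 0, 0, 1], [0, 0, 0, 0, 0, 0, 1]]}}

```text
time_s: 15.95
ee_pos: [0.6143, -0.0822, 0.1741]
eef_rot: [3.133, 0.008, 1.747]
force: [30.5, -20.4, -10.5]
grip_width: 0.0004
grip_force: 16.3
```

The force rose sharply to about 37 N, so the lever is at its stop. I'll back off, lift and check.

Emit:
{"fn": "play_rows", "kwargs": {"commands": [[-0.003, 0.002, 0, 0, 0, 0, 1], [-0.004, 0.003, 0, 0, 0, 0, 1], [-0.015, 0.005, 0, 0, 0, 0, 1], [-0.02, 0, 0, 0, 0, 0, 1], [0, 0, -0.02, 0, 0, 0, 1], [0, 0, -0.03, 0, 0, 0, 1], [0, 0, -0.04, 0, 0, 0, 1], [-0.03, -0.0, 0, 0, 0, 0, 1], [-0.03, -0.01, 0, 0, 0, 0, 1], [-0.03, -0.02, 0, 0, 0, 0, 1], [-0.03, -0.02, 0, 0, 0, 0, 1], [-0.03, -0.02, 0, 0, 0, 0, 1], [0, 0, 0, 0, 0, 0, 1], [0, 0, 0, 0, 0, 0, 1]]}}

```text
time_s: 17.12
ee_pos: [0.5852, -0.2798, 0.2632]
eef_rot: [-3.141, -0.001, 1.746]
force: [0.3, -0.5, 0.2]
grip_width: 0.0001
grip_force: 0.0
```

Run:
```python
from lensring import *
o=ctrl.get_obs();print(o['time_s'],o['ee_pos'],o['force'])
w=ctrl.camera('wrist');s=ctrl.camera('side')
v=np.zeros((400,790,3),np.uint8);v[:,:490]=w[:,75:565];v[:,490:]=cv2.resize(s[120:320,250:400],(300,400));cv2.imwrite('pics/w6.png',v);cv2.imwrite('pics/s6.png',s);cv2.imwrite('pics/w6f.png',w)
b=darkell(s,(285,160,345,198),50);print(b)
```

```text
17.1167 [ 0.58518336 -0.27978577  0.26317305] [ 0.32452835 -0.47917198  0.21078822]Traceback (most recent call last):
  File "<stdin>", line 5, in <module>
  File "h.py", line 21, in darkell
    c=max(cs,key=cv2.contourArea);e=cv2.fitEllipse(cv2.convexHull(c));return np.array(e[0])+[x0,y0],e[1],cv2.contourArea(c)
ValueError: max() iterable argument is empty
```

View pics/w6.png

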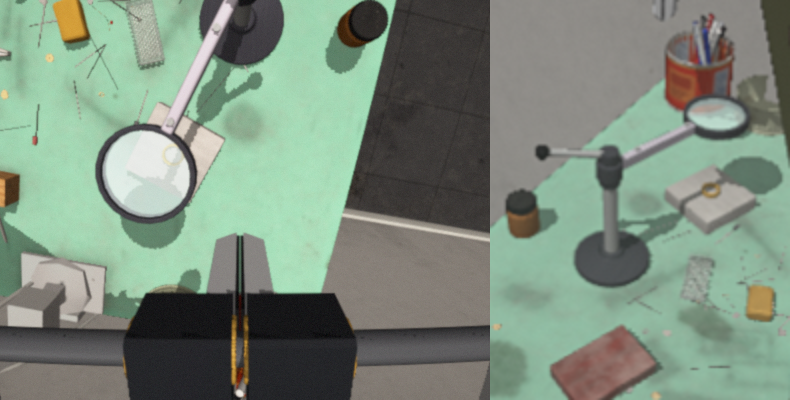

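The wrist view shows the lens still over the block, seen at a slant, with the ring visible inside it. The side view shows the lever swung round with its ball at full-image (275.5,196). I'll check both angles.

Run:
```python
from lensring import *
P=np.array([.558,-.118])
q=onplane('side',[[275.5,196]],.186)[0,:2]-P;print('ball',np.hypot(*q),np.degrees(np.arctan2(q[1],q[0])))
w=cv2.imread('pics/w6f.png');lensring(w)
```

```text
ball 0.07724695104450864 47.66579814636927
ring 10 ((254.96873474121094, 150.62213134765625), (25.651351928710938, 40.73857116699219), 64.01203918457031) [ 0.51338425 -0.27053691]
ring 15 ((254.4795379638672, 150.36953735351562), (24.280582427978516, 39.72121047973633), 60.62911605834961) [ 0.51278039 -0.27034298]
lens 80 [ 0.50631277 -0.27388902  0.04146323]
```

```bash
python3 -c "
from station import ctrl;print(ctrl.hand_in())"
```

```text
the job is handed in; nothing more can be done
None
```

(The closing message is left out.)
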